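Show every side of a second-hand speaker to the phone camera

TASK

The phone on its stand is filming for a second-hand advert: pick up the little speaker, which lies on its back, and show the camera first its underside, then its front, then its back. Hold each one still for a good second, square to the camera and centred on the lens, about 12 cm in front of it; you may put the speaker down and take a new grip in between. Finish with the speaker standing upright in the middle of the round cork mat, set down gently, and do not disturb the phone, mug, plant or remote control.

Things in the scene. Friction and masses are not known exactly. Their poses are not given: they have to be found in the camera images.
- speaker: White plastic box 56 mm wide (its y), 48 deep (x), 110 tall (z), edges rounded 4 mm, 0.25 to 0.5 kg. Origin at its centre. +x front (dark grille, orange-rimmed cone nearer the base), -x back (blue panel), +z top (small black strip), -z flat underside (yellow label). Starts on its back on the bare table, front up, its underside facing between straight away from the robot and the robot's left.
- underside (a point): Centre of the speaker's underside, 55 mm from its origin along its -z; axes as the speaker's.
- front (a point): Centre of the speaker's front face, 24 mm from its origin along its +x; axes as the speaker's.
- back (a point): Centre of the speaker's back face, 24 mm from its origin along its -x; axes as the speaker's.
- phone: Blue phone, 74 x 150 x 9 mm, upright on a dark stand, loose at the far left of the table; foot 90 (x) by 100 mm (y), top at 195 mm, 0.8 kg in all. Origin at the centre of the foot's underside, z up. Its rear camera, a round black bump with a white ring, looks level along its own -x, roughly back towards the robot and its right.
- lens (a point): Centre of the camera lens, 170 mm above the table; axes as the phone's: the camera looks along this -x, so what it films has negative x here.
- mat: Round cork mat fixed on the table, 130 mm across and 6 mm thick; origin at the centre of its underside. The speaker must end standing here.
- mug: White mug, 80 mm across, 90 mm tall, bystander. Origin at the centre of its underside.
- plant: Small succulent in a white pot, 76 mm across, leaves to 100 mm high, bystander. Origin at the centre of its underside.
- remote: Black remote control lying flat, 45 x 155 x 18 mm (x, y, z), bystander. Origin at the centre of its underside.
Things that resemble listed ones, but are neither listed nor needed, are in the scene too. Of the things that look like the speaker, the largest one is meant.

How it is judged:
By the outcome, as a careful person would: the job done as asked, in the order asked, and still so for the second after the job is handed in, with the robot touching nothing.
It also fails if it takes over 67 s, if anything falls off the work surface, if the arm or the gripper's body presses on something with over 40 N, if the wrist force passes 120 N, or if a joint passes its speed limit or range.

ROBOT

A 6-joint arm with a two-finger parallel gripper is mounted at the origin on the work surface. World frame = base frame: x ahead of the robot, y to its left, z up, the work surface at z = 0. Lengths are in mm, angles in degrees, forces in N, time in s.
With the tool pointing down it reaches from about 350 to 850 mm from the base axis. Payload 8.1 kg.
Tool frame: the origin (TCP) lies on the centre line of the jaws, within the pads' length; the fingertips stand 19 mm ahead of it and the grasp point (between the pads) is the TCP (r.tip_reach is the z of the fingertips in the tool frame, in mm); z points along the fingers, y is the line along which they close (so a half turn about z gives the same grasp; the last joint's range is limited). The gripper opens to 85 mm and grips with 20 to 120 N. Pads are 22 mm wide; open, the fingers measure 114 mm over their backs; the gripper's body (76 mm by 85 mm) begins 54 mm behind the grasp point. The pads swing forward as they close: fully open they stand 13 mm farther back than shut.
Start: joints at [-77.659, 7.471, 85.268, -0, 87.261, -4.893], TCP at [177.791, -573.058, 250.292] pointing down, gripper open.
Joint ranges: [-169.43, 169.43], [-51.17, 129.36], [1.28, 143.12], [-76.62, 256.62], [0, 156.53], [-152.29, 152.29]. Speed limits (degrees/s): [136.94, 136.94, 159.86, 180, 180, 180].

INTERFACE

Orientations are given as [roll, pitch, yaw] about the fixed x, y, z axes, in that order (R = Rz(yaw) Ry(pitch) Rx(roll)).
In Python, from bench import r gives the robot as it stands. The module is installed in compiled form; this text tells all that it offers.
- The arm moves only by the shell command python3 -m handwheel 'ROWS' [FORCE]. ROWS is JSON, a list of rows, each a list of 7 numbers: the shift along the tool's x, y, z in m, then the turn, a rotation vector about the tool's x, y, z in degrees, then the finger opening in m, from 0 to 0.0854. In form: [[tx, ty, tz, ax, ay, az, claw], ...]. A call has 1 to 8 rows; each row shifts and turns the commanded pose from where the row before left it, along the tool's axes as they then stand; what a row does not reach is not made up. A row lasts 1/12 s, in which the tool goes at most 41.7 mm and 7.16 degrees, less where a joint would pass 70% of its speed; a pose out of reach is approached as far as the arm can. A call with a gripper value outside its range is refused whole. The fingers move at their own pace and stop on an object; FORCE is the grip in N (left out, the last holds). Time passes only in rows, so rows that do not move let the fingers close. It gives the time, the measured TCP pose, the force, the opening and the grip force at its end, in the units of the state.
- r.sense(): the state, without advancing time (a new reading comes with each control period).
- r.snapshot(name): name is "scene" or "top"; returns (picture, depth): 480x640x3 uint8, blue, green, red; 480x640 float32, mm along the optical axis (not along the pixel's ray), 0 where there is no reading.
- r.calibration(name): a dict with "vfov" (degrees; the focal length in pixels is half the picture's height over the tangent of half this angle, whatever the lens; pixels are square), "cx", "cy" (the principal point, pixels), "dist" ([k1, k2, p1, p2, k3] as OpenCV has them; the pictures are not rectified), "rvec" (rotation vector, rad) and "tvec" (3), from world to camera coordinates, as OpenCV has them. Camera axes: x right, y down, z forward; pixel columns grow to the right and rows downward; lengths in mm; the calibration is good to about 2 mm. A picture is of the moment at which its call begins. calibration takes no time and is no camera call.
- r.hand_in(): hands the job in; it is judged then, once.
The state is a dict: "time": time; "joint_pos": joint angles; "qd": joint speeds; "joint_efforts": joint torques, N m; "tool_pos": TCP position; "tcp_rot": TCP orientation; "ft_force": force on the tool from outside, world axes, zero at the start; "wrist_torque": the same for the moment, N m; "finger_gap": finger opening in mm; "grip_force": force on a finger pad.
Only numpy, scipy, OpenCV 4.12 (cv2) and the standard library are available. Lean on these libraries where they do the work, as an engineer would, in place of code of your own. Each camera call takes 0.05 s, during which the arm holds its last target. There are 200 camera calls.

## Working session

There is one attempt and no reset: what is moved stays moved. The work goes in short steps, Python scripts to look and compute and a shell command to move; the robot and the scene stay as the last step left them, time stands still between calls to the robot, and variables do not carry over. Pictures are saved under pics/ and viewed, at most 10 in all, crops included, and the job is handed in when it is done.

```bash
mkdir -p pics
python3 - <<'E'
from bench import r
import cv2, numpy as np
for n in ("scene","top"):
    p,d=r.snapshot(n); cv2.imwrite(f"pics/{n}0.png",p); np.save(f"{n}_d.npy",d); print(n,r.calibration(n))
print(r.sense(), r.tip_reach)
E
```

```text
scene {'vfov': 56.40369637340607, 'cx': 319.7183041220128, 'cy': 233.6656153197939, 'dist': array([-0.05038046,  0.        ,  0.        ,  0.        ,  0.        ]), 'rvec': array([ 1.78040126,  1.67121697, -0.74775089]), 'tvec': array([ -26.24756249, -250.81392183, 1383.4957063 ])}
top {'vfov': 44.93023112422081, 'cx': 324.3879415505839, 'cy': 237.52091308973397, 'dist': array([0.02904966, 0.        , 0.        , 0.        , 0.        ]), 'rvec': array([ 2.17906322, -2.11951462,  0.16432382]), 'tvec': array([ -36.36505809,  551.01553119, 1498.61208027])}
{'time': 0.1, 'joint_pos': array([-7.76582329e+01,  7.51242484e+00,  8.53217161e+01, -7.38524828e-04,
        8.72606754e+01, -4.89038309e+00]), 'qd': array([-0.01476074, -0.1164704 , -0.19603235, -0.06207995, -0.05045304,
        0.03736618]), 'joint_efforts': array([ 8.68106126e-04, -5.70951641e+01, -5.01943231e+01, -1.13921994e-04,
        8.09412712e-03,  4.00682154e-06]), 'tool_pos': array([ 177.69402846, -572.6139437 ,  249.34484246]), 'tcp_rot': array([-1.79905466e+02, -7.34812256e-03,  1.72321800e+01]), 'ft_force': array([ 0.12622387, -0.85910161, -0.70765772]), 'wrist_torque': array([-0.02385496, -0.02096839,  0.01532356]), 'grip_force': 0.0, 'finger_gap': 85.37944330179164} 19.0
```

View pics/top0.png

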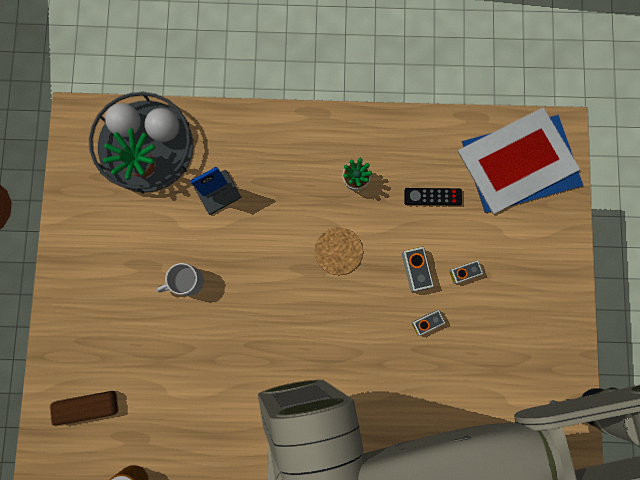

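View pics/scene0.png

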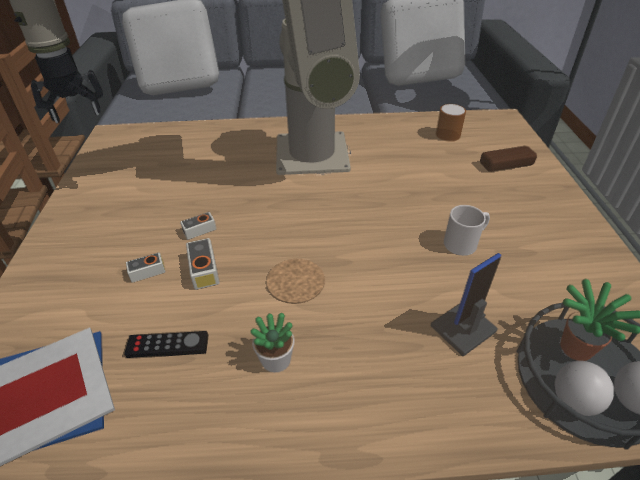

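Speaker candidates in the top picture are (418,270), (467,272) and (429,323). The one at (418,270) is clearly the largest, so it is the one meant. I'll confirm it in a crop while measuring.

```bash
cat > h.py <<'E'
from bench import r
import cv2, numpy as np
from scipy.spatial.transform import Rotation as R
def cam(n):
    c=r.calibration(n); f=240/np.tan(np.radians(c["vfov"]/2))
    return np.array([[f,0,c["cx"]],[0,f,c["cy"]],[0,0,1]]),np.array(c["dist"]),cv2.Rodrigues(np.array(c["rvec"]))[0],np.array(c["tvec"])
def cloud(n,d):
    K,D,Rm,t=cam(n); v,u=np.mgrid[0:480,0:640]
    p=cv2.undistortPoints(np.stack([u,v],-1).reshape(-1,1,2).astype(np.float64),K,D).reshape(480,640,2)
    P=np.dstack([p,np.ones((480,640))])*d[...,None]
    W=(P-t)@Rm; W[d==0]=np.nan
    return W
def proj(n,X):
    K,D,Rm,t=cam(n); return cv2.projectPoints(np.float64(X).reshape(-1,1,3),Rm,t,K,D)[0].reshape(-1,2)
E
python3 - <<'E'
from h import *
T=cloud("top",np.load("top_d.npy"))
def box(name,win,z0,z1,W=T):
    a,b,c,d=win; P=W[b:d,a:c].reshape(-1,3); P=P[(P[:,2]>z0)&(P[:,2]<z1)]
    print(name,len(P),"med",np.median(P,0).round(1),"rect",cv2.minAreaRect(P[:,:2].astype(np.float32)))
print("table",T[330:360,200:240].reshape(-1,3).mean(0), T[230:270,320:355].reshape(-1,3).mean(0))
box("speaker",(395,240,440,300),35,60)
box("s2",(445,255,490,290),15,60); box("s3",(405,305,450,340),15,60)
box("phone",(180,155,245,220),120,220); box("phonetop",(180,155,245,220),185,205); box("foot",(180,155,245,220),3,20)
box("mat",(310,222,370,280),3,12); box("mug",(150,255,215,305),60,100); box("plant",(335,150,380,200),20,120); box("remote",(400,180,470,212),10,30)
S=cloud("scene",np.load("scene_d.npy"))
box("S speaker",(180,235,220,290),35,60,S); box("S phonetop",(430,240,505,355),120,205,S); box("S foot",(430,300,505,360),3,20,S);
a=cv2.imread("pics/top0.png"); b=cv2.imread("pics/scene0.png")
x=cv2.resize(a[155:225,175:255],(480,420),interpolation=cv2.INTER_CUBIC)
y=cv2.resize(a[240:345,395:495],(400,420))
z=cv2.resize(b[240:360,425:510],(298,420))
o=np.hstack([cv2.resize(x,(320,280)),cv2.resize(y,(267,280)),cv2.resize(z,(199,280))]); cv2.imwrite("pics/crop1.png",o)
E
```

```text
table [nan nan nan] [nan nan nan]
speaker 911 med [ 474.9 -267.9   49.4] rect ((475.95501708984375, -268.58770751953125), (110.82206726074219, 57.208595275878906), 14.225712776184082)
s2 448 med [ 472.7 -397.4   34.6] rect ((473.25830078125, -398.1799011230469), (38.82401657104492, 77.5476303100586), 20.93659019470215)
s3 467 med [ 337.2 -297.    34.7] rect ((337.037109375, -298.7315368652344), (39.834083557128906, 78.31568908691406), 26.707387924194336)
phone 375 med [670.6 271.5 177.1] rect ((672.979736328125, 273.1580810546875), (16.15218162536621, 73.64279174804688), 33.120872497558594)
phonetop 149 med [672.4 272.9 193.3] rect ((673.5726928710938, 273.3172302246094), (14.985082626342773, 71.6657485961914), 33.12087631225586)
foot 1431 med [667.1 275.1   8.7] rect ((688.2905883789062, 290.3646240234375), (182.51034545898438, 175.90997314453125), 2.9262850284576416)
mat 1860 med [520.2 -62.2   6.4] rect ((523.2476196289062, -63.33654022216797), (155.7324981689453, 160.58648681640625), 1.5574218034744263)
mug 363 med [424.2 354.   83.1] rect ((431.5779113769531, 350.8714599609375), (106.27012634277344, 78.54654693603516), 83.91764831542969)
plant 624 med [ 715.6 -101.2   83.9] rect ((717.1087646484375, -100.51701354980469), (72.40677642822266, 74.77540588378906), 1.3929543495178223)
remote 948 med [ 677.8 -313.7   18.6] rect ((682.7921752929688, -311.181640625), (158.62744140625, 78.50181579589844), 88.69393920898438)
S speaker 978 med [ 487.2 -264.4   47.1] rect ((478.1463623046875, -266.7021484375), (115.73306274414062, 56.79386901855469), 14.183099746704102)
S phonetop 868 med [683.6 270.7 166.5] rect ((675.9137573242188, 273.70208740234375), (14.4384765625, 75.41143798828125), 30.68323516845703)
S foot 1388 med [693.6 260.9  12.8] rect ((665.6483764648438, 274.8075866699219), (109.74793243408203, 113.55966186523438), 31.64946746826172)
```

View pics/crop1.png

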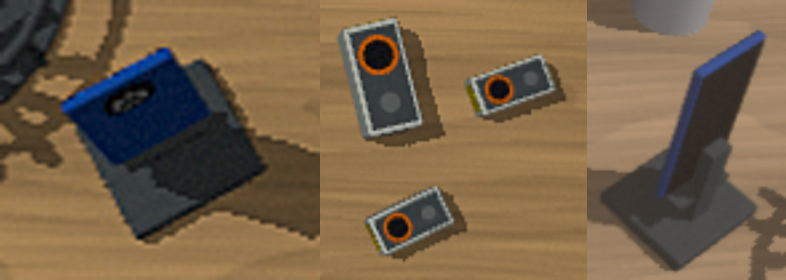

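The crop confirms the largest speaker at (418,270), with the cone at its far end, so its underside faces about 14° yaw. The phone's lens bump is near top pixel (207,179), and the phone's yaw is about 32°. Next I refine the phone and mat and work out the first move.

```bash
cat >> h.py <<'E'
def plan(pos,Rt,n,claw,s=None):
    """constant tool-frame row which, repeated n times, takes the measured pose to the target"""
    s=s or r.sense(); Rc=R.from_euler("xyz",s["tcp_rot"],degrees=True)
    t=Rc.inv().apply(np.array(pos)-s["tool_pos"]); w=(Rc.inv()*Rt).as_rotvec()/n
    A=sum(R.from_rotvec(w*k).as_matrix() for k in range(n)); dt=np.linalg.solve(A,t)/1000
    print(n,"x",[*map(float,dt.round(5)),*map(float,np.degrees(w).round(3)),claw],"|mm",(np.linalg.norm(dt)*1000).round(1),"deg",np.degrees(np.linalg.norm(w)).round(2))
    return dict(tool_pos=np.array(pos),tcp_rot=Rt.as_euler("xyz",degrees=True))
def tool(yaw,tilt=0): # pointing down, tilted so that it leans toward its own x
    return R.from_euler("z",yaw,degrees=True)*R.from_euler("x",180,degrees=True)*R.from_euler("y",tilt,degrees=True)
E
python3 - <<'E'
from h import *
a=cv2.imread("pics/top0.png").astype(int); T=cloud("top",np.load("top_d.npy")); S=cloud("scene",np.load("scene_d.npy")); b=cv2.imread("pics/scene0.png").astype(int)
def plane(P,it=400,tol=1.5):
    g=np.random.default_rng(0); best=None
    for _ in range(it):
        p=P[g.choice(len(P),3,False)]; n=np.cross(p[1]-p[0],p[2]-p[0]); n/=np.linalg.norm(n)+1e-9
        m=abs((P-p[0])@n)<tol
        if best is None or m.sum()>best.sum(): best=m
    Q=P[best]; c=Q.mean(0); return c,np.linalg.svd(Q-c)[2][2],len(Q),Q
W=T[155:225,175:255]; C=a[155:225,175:255]; m=(W[...,2]>60)&(C[...,0]>C[...,2]+25)
c,n,k,Q=plane(W[m]); print("rear face",c,n,k,np.degrees(np.arctan2(n[1],n[0])))
W2=S[240:340,440:505].reshape(-1,3); W2=W2[(W2[:,2]>90)&(W2[:,2]<190)]
c2,n2,k2,_=plane(W2); print("screen",c2,n2,k2,np.degrees(np.arctan2(n2[1],n2[0])))
# dark/ white bump pixels
K,D,Rm,t=cam("top")
def ray(u,v,z):
    p=cv2.undistortPoints(np.float64([[[u,v]]]),K,D)[0,0]; d=Rm.T@np.array([*p,1]); o=-Rm.T@t; return o+d*(z-o[2])/d[2]
sub=C[...,0]; mm=(W[...,2]>140)&(C.max(2)-C.min(2)<30); mm[:, :15]=0
v,u=np.nonzero(mm); print("bump px",list(zip(u+175,v+155)))
for q in ((u.mean()+175,v.mean()+155),(206.75,179.25)): print(q,ray(*q,170))
# foot and mat
for nm,WW,win in (("mat",T,(300,215,380,290)),("matS",S,(255,250,335,310))):
    x0,y0,x1,y1=win; w=WW[y0:y1,x0:x1]; m=((w[...,2]>3.2)&(w[...,2]<12)).astype(np.uint8)
    m=cv2.morphologyEx(m,cv2.MORPH_OPEN,np.ones((5,5),np.uint8)); l,lab,st,_=cv2.connectedComponentsWithStats(m)
    P=w[lab==1+st[1:,4].argmax()]; print(nm,len(P),cv2.minEnclosingCircle(P[:,:2].astype(np.float32)),P.mean(0))
for nm,WW,win in (("foot",T,(180,155,245,220)),("footS",S,(425,300,505,360)),("rem",T,(395,178,470,214))):
    x0,y0,x1,y1=win; w=WW[y0:y1,x0:x1]; m=((w[...,2]>6)&(w[...,2]<30)).astype(np.uint8)
    m=cv2.morphologyEx(m,cv2.MORPH_OPEN,np.ones((3,3),np.uint8)); l,lab,st,_=cv2.connectedComponentsWithStats(m)
    P=w[lab==1+st[1:,4].argmax()]; print(nm,len(P),cv2.minAreaRect(P[:,:2].astype(np.float32)),P.mean(0))
# table height bias and edge-line fit of speaker
for nm,WW,win in (("top",T,(340,290,400,310)),("top2",T,(250,220,300,280)),("sc",S,(230,220,260,320))):
    x0,y0,x1,y1=win; print(nm,np.nanmedian(WW[y0:y1,x0:x1,2]))
u=np.array([np.cos(np.radians(14.2)),np.sin(np.radians(14.2)),0]); g=np.array([476.5,-268,30])-15*u
print(g)
s=plan(g+[0,0,140]-np.array([0,0,0]),tool(14.2,45),20,.085)
pre=g-100*(u-[0,0,1])/2**.5; print(pre); s=plan(pre,tool(14.2,45),20,.085)
E
```

```text
rear face [671.24360136 271.19716252 128.62690676] [ 0.85367945  0.52079094 -0.00286128] 362 31.38546450804767
screen [681.73191772 275.64893723 142.67702661] [0.86082457 0.5088954  0.00255526] 799 30.59039132674641
bump px [(np.int64(217), np.int64(167)), (np.int64(218), np.int64(169)), (np.int64(219), np.int64(170)), (np.int64(219), np.int64(171)), (np.int64(220), np.int64(171)), (np.int64(221), np.int64(173)), (np.int64(210), np.int64(175)), (np.int64(211), np.int64(175)), (np.int64(212), np.int64(175)), (np.int64(207), np.int64(176)), (np.int64(208), np.int64(176)), (np.int64(209), np.int64(176)), (np.int64(210), np.int64(176)), (np.int64(211), np.int64(176)), (np.int64(212), np.int64(176)), (np.int64(205), np.int64(177)), (np.int64(206), np.int64(177)), (np.int64(207), np.int64(177)), (np.int64(208), np.int64(177)), (np.int64(209), np.int64(177)), (np.int64(210), np.int64(177)), (np.int64(211), np.int64(177)), (np.int64(212), np.int64(177)), (np.int64(213), np.int64(177)), (np.int64(204), np.int64(178)), (np.int64(205), np.int64(178)), (np.int64(206), np.int64(178)), (np.int64(2
[... 955 characters left out ...]
t64(205), np.int64(181)), (np.int64(206), np.int64(181)), (np.int64(207), np.int64(181)), (np.int64(208), np.int64(181)), (np.int64(201), np.int64(182)), (np.int64(202), np.int64(182)), (np.int64(203), np.int64(182)), (np.int64(204), np.int64(182)), (np.int64(205), np.int64(182)), (np.int64(206), np.int64(182)), (np.int64(202), np.int64(183)), (np.int64(203), np.int64(183)), (np.int64(194), np.int64(186))]
(np.float64(207.6142857142857), np.float64(178.27142857142857)) [671.54671164 269.99552474 170.        ]
(206.75, 179.25) [669.02406541 271.97047415 170.        ]Traceback (most recent call last):
  File "<stdin>", line 25, in <module>
ValueError: attempt to get argmax of an empty sequence
```

Run:
```python
from h import *
T=cloud("top",np.load("top_d.npy")); S=cloud("scene",np.load("scene_d.npy"))
for nm,WW,win in (("mat",T,(300,215,380,290)),("matS",S,(255,250,335,310))):
    x0,y0,x1,y1=win; w=WW[y0:y1,x0:x1]; z0=np.nanmedian(np.r_[w[:3,:,2].ravel(),w[-3:,:,2].ravel()])
    m=((w[...,2]>z0+3)&(w[...,2]<z0+12)).astype(np.uint8)
    m=cv2.morphologyEx(m,cv2.MORPH_OPEN,np.ones((3,3),np.uint8)); l,lab,st,_=cv2.connectedComponentsWithStats(m)
    P=w[lab==1+st[1:,4].argmax()]; print(nm,z0,len(P),cv2.minEnclosingCircle(P[:,:2].astype(np.float32)),P.mean(0))
u=np.array([np.cos(np.radians(14.2)),np.sin(np.radians(14.2)),0]); g=np.array([477,-267.7,30])-15*u
pre=g-110*(u-[0,0,1])/2**.5; print(g,pre); s=plan(pre,tool(14.2,45),20,.085); plan(g,tool(14.2,45),8,.085,s)
```

```text
mat 0.7145166914578659 212 ((521.6723022460938, -88.67327880859375), 33.74799728393555) [524.60317379 -89.74037623   7.57364269]
matS -0.9337542988062645 1979 ((523.5639038085938, -57.82682800292969), 66.58139038085938) [526.47077167 -59.41828418   5.03161801]
[ 462.45831975 -271.37961079   30.        ] [ 387.05316785 -290.46004755  107.78174593]
20 x [0.01066, -0.01077, 0.01194, -0.064, 2.249, 0.142, 0.085] |mm 19.3 deg 2.25
8 x [-0.0, -0.0, 0.01375, -0.0, -0.0, 0.0, 0.085] |mm 13.7 deg 0.0
```

```bash
A='[0.01066,-0.01077,0.01194,-0.064,2.249,0.142,0.085]' ; true
python3 -m handwheel '[[0.0107,-0.0108,0.0119,-0.06,2.25,0.14,0.085],[0.0107,-0.0108,0.0119,-0.06,2.25,0.14,0.085],[0.0107,-0.0108,0.0119,-0.06,2.25,0.14,0.085],[0.0107,-0.0108,0.0119,-0.06,2.25,0.14,0.085],[0.0107,-0.0108,0.0119,-0.06,2.25,0.14,0.085],[0.0107,-0.0108,0.0119,-0.06,2.25,0.14,0.085],[0.0107,-0.0108,0.0119,-0.06,2.25,0.14,0.085]]' 60
python3 -m handwheel '[[0.0107,-0.0108,0.0119,-0.06,2.25,0.14,0.085],[0.0107,-0.0108,0.0119,-0.06,2.25,0.14,0.085],[0.0107,-0.0108,0.0119,-0.06,2.25,0.14,0.085],[0.0107,-0.0108,0.0119,-0.06,2.25,0.14,0.085],[0.0107,-0.0108,0.0119,-0.06,2.25,0.14,0.085],[0.0107,-0.0108,0.0119,-0.06,2.25,0.14,0.085],[0.0107,-0.0108,0.0119,-0.06,2.25,0.14,0.085]]'
python3 -m handwheel '[[0.0107,-0.0108,0.0119,-0.06,2.25,0.14,0.085],[0.0107,-0.0108,0.0119,-0.06,2.25,0.14,0.085],[0.0107,-0.0108,0.0119,-0.06,2.25,0.14,0.085],[0.0107,-0.0108,0.0119,-0.06,2.25,0.14,0.085],[0.0107,-0.0108,0.0119,-0.06,2.25,0.14,0.085],[0.0107,-0.0108,0.0119,-0.06,2.25,0.14,0.085],[0,0,0,0,0,0,0.085],[0,0,0,0,0,0,0.085]]'
python3 - <<'E'
from h import *
print(r.sense()["time"],r.sense()["joint_pos"].round(1))
u=np.array([np.cos(np.radians(14.2)),np.sin(np.radians(14.2)),0]); g=np.array([477,-267.7,30])-15*u
plan(g,tool(14.2,45),8,.085)
E
```

```text
time: 0.68
tool_pos: [236.6, -475.6, 175.5]
tcp_rot: [179.8, -15.9, 16.2]
ft_force: [-0.8, -0.7, -0.6]
finger_gap: 85.0
grip_force: 0.0
time: 1.27
tool_pos: [313.2, -375.8, 127.2]
tcp_rot: [179.7, -31.6, 15.3]
ft_force: [0.2, -0.3, 0.1]
finger_gap: 85.2
grip_force: 0.0
time: 1.93
tool_pos: [387.0, -289.1, 108.7]
tcp_rot: [-179.9, -45.0, 14.2]
ft_force: [0.2, -0.0, 0.8]
finger_gap: 84.7
grip_force: 0.0
1.9333 [-74.5 -11.5 131.1  49.3  68.8 -21. ]
8 x [-0.0001, 0.00018, 0.0138, -0.015, 0.005, 0.004, 0.085] |mm 13.8 deg 0.02
```

```bash
python3 -m handwheel '[[0,0.0002,0.0138,0,0,0,0.085],[0,0.0002,0.0138,0,0,0,0.085],[0,0.0002,0.0138,0,0,0,0.085],[0,0.0002,0.0138,0,0,0,0.085],[0,0.0002,0.0138,0,0,0,0.085],[0,0.0002,0.0138,0,0,0,0.085],[0,0.0002,0.0138,0,0,0,0.085],[0,0.0002,0.0138,0,0,0,0.085]]'
python3 -m handwheel '[[0,0,0,0,0,0,0.085],[0,0,0,0,0,0,0.065],[0,0,0,0,0,0,0.055],[0,0,0,0,0,0,0.05],[0,0,0,0,0,0,0.04],[0,0,0,0,0,0,0.04],[0,0,0,0,0,0,0.04]]' 70
python3 - <<'E'
from h import *
s=r.sense();print(s["time"],s["joint_pos"].round(1),s["tool_pos"],s["finger_gap"],s["grip_force"])
p,d=r.snapshot("top"); np.save("t1.npy",d); cv2.imwrite("pics/t1.png",cv2.resize(p[220:320,340:480],(700,500)))
T=cloud("top",d); P=T[235:305,395:440].reshape(-1,3); P=P[(P[:,2]>42)&(P[:,2]<53)]; print(cv2.minAreaRect(P[:,:2].astype(np.float32)))
E
```

```text
time: 2.6
tool_pos: [463.9, -274.0, 31.6]
tcp_rot: [179.8, -45.0, 14.4]
ft_force: [0.7, -0.4, 0.1]
finger_gap: 85.1
grip_force: 0.0
time: 3.18
tool_pos: [463.3, -273.5, 32.5]
tcp_rot: [179.8, -45.0, 14.4]
ft_force: [-5.9, -0.2, 6.8]
finger_gap: 55.4
grip_force: 73.9
3.1833 [-63.1   3.5 127.6  58.   54.4 -25.4] [ 463.33216042 -273.4796813    32.45720746] 55.38393350802117 73.86640191078186
((479.4605712890625, -267.42822265625), (104.01233673095703, 85.00990295410156), 17.269777297973633)
```

View pics/t1.png

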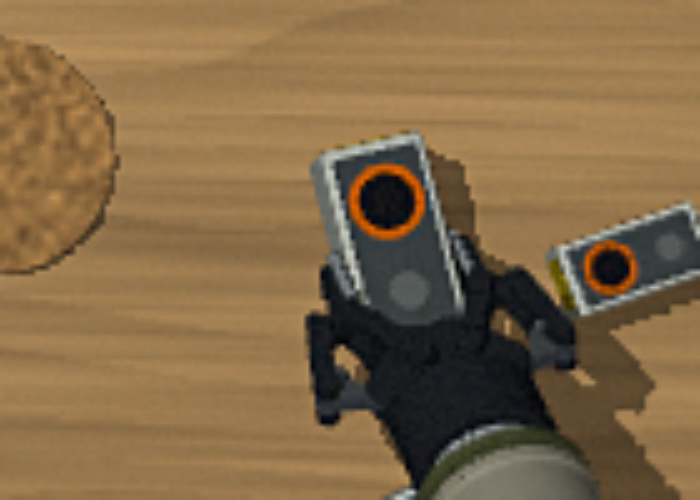

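```bash
python3 -m handwheel '[[0.003,0,-0.003,0,0,0,0.04],[0.007,0,-0.007,0,0,0,0.04],[0.01,0,-0.01,0,0,0,0.04],[0.01,0,-0.01,0,0,0,0.04],[0.01,0,-0.01,0,0,0,0.04],[0.008,0,-0.008,0,0,0,0.04]]'
python3 - <<'E'
from h import *
s=r.sense();print(s["joint_pos"].round(1))
plan([507.4,174.3,178.5],tool(31,45),22,.04)
E
```

```text
time: 3.73
tool_pos: [462.9, -272.5, 100.1]
tcp_rot: [179.9, -45.0, 14.3]
ft_force: [0.5, -1.3, -2.8]
finger_gap: 55.0
grip_force: 73.2
[-63.1  -6.6 127.8  52.8  60.  -15.8]
22 x [0.00931, -0.0181, 0.00425, 0.54, 0.002, -0.537, 0.04] |mm 20.8 deg 0.76
```

```bash
python3 -m handwheel '[[0.0047,-0.009,0.0021,0.27,0,-0.27,0.04],[0.0093,-0.0181,0.0042,0.54,0,-0.54,0.04],[0.0093,-0.0181,0.0042,0.54,0,-0.54,0.04],[0.0093,-0.0181,0.0042,0.54,0,-0.54,0.04],[0.0093,-0.0181,0.0042,0.54,0,-0.54,0.04],[0.0093,-0.0181,0.0042,0.54,0,-0.54,0.04],[0.0093,-0.0181,0.0042,0.54,0,-0.54,0.04],[0.0093,-0.0181,0.0042,0.54,0,-0.54,0.04]]' 
python3 -m handwheel '[[0.0093,-0.0181,0.0042,0.54,0,-0.54,0.04],[0.0093,-0.0181,0.0042,0.54,0,-0.54,0.04],[0.0093,-0.0181,0.0042,0.54,0,-0.54,0.04],[0.0093,-0.0181,0.0042,0.54,0,-0.54,0.04],[0.0093,-0.0181,0.0042,0.54,0,-0.54,0.04],[0.0093,-0.0181,0.0042,0.54,0,-0.54,0.04],[0.0093,-0.0181,0.0042,0.54,0,-0.54,0.04],[0.0093,-0.0181,0.0042,0.54,0,-0.54,0.04]]'
python3 -m handwheel '[[0.0093,-0.0181,0.0042,0.54,0,-0.54,0.04],[0.0093,-0.0181,0.0042,0.54,0,-0.54,0.04],[0.0093,-0.0181,0.0042,0.54,0,-0.54,0.04],[0.0093,-0.0181,0.0042,0.54,0,-0.54,0.04],[0.0093,-0.0181,0.0042,0.54,0,-0.54,0.04],[0.0093,-0.0181,0.0042,0.54,0,-0.54,0.04],[0.0047,-0.009,0.0021,0.27,0,-0.27,0.04],[0,0,0,0,0,0,0.04]]'
python3 - <<'E'
from h import *
s=r.sense();print(s["joint_pos"].round(1))
plan([507.4,174.3,178.5],tool(31,45),3,.04)
p,d=r.snapshot("scene"); np.save("s2.npy",d); p2,d2=r.snapshot("top"); np.save("t2.npy",d2)
for p_,n in((p,"scene"),(p2,"top")):
  q=proj(n,[[507,174,178],[570,212,170]]).astype(int); print(q)
  if n=="scene": A=p_[max(0,q[1][1]-120):,:][:240,q[1][0]-160:q[1][0]+160]
  else: B=p_[q[1][1]-120:q[1][1]+120,q[1][0]-120:q[1][0]+120]
cv2.imwrite("pics/show1.png",np.hstack([cv2.resize(A,(440,int(440*A.shape[0]/A.shape[1])))[:330],cv2.resize(B,(330,330))]))
E
```

```text
time: 4.4
tool_pos: [492.1, -120.0, 125.2]
tcp_rot: [-179.9, -44.9, 20.0]
ft_force: [0.5, -0.0, -3.5]
finger_gap: 55.3
grip_force: 73.3
time: 5.07
tool_pos: [508.6, 42.0, 155.7]
tcp_rot: [180.0, -45.0, 26.2]
ft_force: [0.3, -0.2, -3.3]
finger_gap: 55.6
grip_force: 73.4
time: 5.73
tool_pos: [506.5, 176.0, 177.8]
tcp_rot: [-179.9, -44.8, 31.2]
ft_force: [0.0, -0.4, -3.3]
finger_gap: 55.2
grip_force: 73.5
[ -0.5 -37.9 141.1  33.9  41.8  39.7]
3 x [0.00014, 0.00063, -0.00019, -0.1, 0.052, 0.058, 0.04] |mm 0.7 deg 0.13
[[406 209]
 [432 232]]
[[243 245]
 [229 219]]
```

View pics/show1.png

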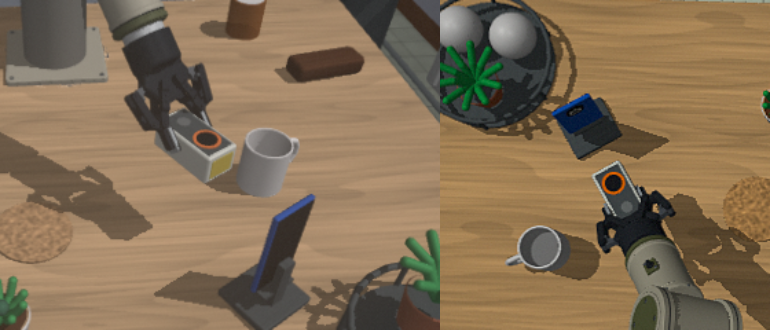

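The picture shows the speaker held level with the yellow underside facing the phone's lens and the mug clear. I'll measure how square and centred it is from the depth.

```bash
cat >> h.py <<'E'
def near(n,d,c,rad):
    W=cloud(n,d).reshape(-1,3); W=W[~np.isnan(W[:,0])]; return W[np.linalg.norm(W-c,axis=1)<rad]
def plane(P,tol=1.5,it=500,near_n=None):
    g=np.random.default_rng(0); best=np.zeros(len(P),bool)
    for _ in range(it):
        p=P[g.choice(len(P),3,False)]; n=np.cross(p[1]-p[0],p[2]-p[0]); n/=np.linalg.norm(n)+1e-9
        if near_n is not None and abs(n@near_n)<.93: continue
        m=abs((P-p[0])@n)<tol
        if m.sum()>best.sum(): best=m
    Q=P[best]; c=Q.mean(0); n=np.linalg.svd(Q-c,full_matrices=False)[2][2]
    if near_n is not None and n@near_n<0: n=-n
    return n,Q
E
python3 - <<'E'
from h import *
ph=np.radians(31); u=np.array([np.cos(ph),np.sin(ph),0]); l=np.array([-np.sin(ph),np.cos(ph),0]); z=np.array([0,0,1.]); L=np.array([670,272,170])
c=L-175*u
for n,f in(("scene","s2.npy"),("top","t2.npy")):
    P=near(n,np.load(f),c,75)
    for nm,v in(("up",z),("under",u)):
        if n=="top" and nm=="under": continue
        nn,Q=plane(P,near_n=v); X=np.c_[(Q-L)@u,(Q-L)@l,(Q-L)@z]
        print(n,nm,len(Q),"n in phone axes",(nn@u).round(3),(nn@l).round(3),(nn@z).round(3),"lo",np.percentile(X,1,0).round(1),"hi",np.percentile(X,99,0).round(1))
E
```

```text
scene up 707 n in phone axes -0.004 0.02 1.0 lo [-225.9  -42.7   21.7] hi [-122.6   33.4   25.4]
scene under 126 n in phone axes 0.966 0.045 0.256 lo [-212.6  -55.2  -18.2] hi [-190.9   50.6   57.4]
top up 342 n in phone axes 0.006 -0.073 0.997 lo [-216.1  -32.7   21.1] hi [-123.9   34.5   27.4]
```

```bash
python3 -m handwheel '[[0.0004,0.002,-0.0005,-0.3,0.15,0.17,0.04],[0,0,0,0,0,0,0.04],[0,0,0,0,0,0,0.04],[0,0,0,0,0,0,0.04],[0,0,0,0,0,0,0.04],[0,0,0,0,0,0,0.04],[0,0,0,0,0,0,0.04],[0,0,0,0,0,0,0.04]]' 
python3 -m handwheel '[[0,0,0,0,0,0,0.04],[0,0,0,0,0,0,0.04],[0,0,0,0,0,0,0.04],[0,0,0,0,0,0,0.04],[0,0,0,0,0,0,0.04],[0,0,0,0,0,0,0.04],[0,0,0,0,0,0,0.04],[0,0,0,0,0,0,0.04]]' 
python3 -m handwheel '[[0,0,0,0,0,0,0.04],[0,0,0,0,0,0,0.04],[0,0,0,0,0,0,0.04],[0,0,0,0,0,0,0.04]]'
python3 - <<'E'
from h import *
P=near("scene",r.snapshot("scene")[1],np.array([550,200,175]),80)
ph=np.radians(31); u=np.array([np.cos(ph),np.sin(ph),0]); l=np.array([-np.sin(ph),np.cos(ph),0]); L=np.array([670,272,170])
X=np.c_[(P-L)@u,(P-L)@l,P[:,2]-170]
for a,b in((-128,-118),(-140,-128),(-150,-140)):
    m=(X[:,0]>a)&(X[:,0]<b)&(X[:,2]>-30); q=X[m]; print(a,len(q),np.percentile(q,2,0).round(1),np.percentile(q,98,0).round(1))
# standing pose on mat: front to robot; TCP in speaker (8.5,0,14.7)
yaw=0; M=np.array([522,-60,0]); tgt=M+[-8.5,0,6+55+14.7]
print(tgt)
s=plan(tgt+[0,0,110],tool(yaw,45)*R.identity(),22,.04)
E
```

```text
time: 6.5
tool_pos: [509.1, 171.7, 179.7]
tcp_rot: [179.9, -45.1, 30.9]
ft_force: [0.4, -0.3, -2.9]
finger_gap: 55.3
grip_force: 73.5
time: 7.17
tool_pos: [509.1, 171.8, 179.7]
tcp_rot: [179.9, -45.1, 30.9]
ft_force: [-0.4, 0.8, -3.2]
finger_gap: 55.0
grip_force: 73.5
time: 7.5
tool_pos: [509.1, 171.8, 179.7]
tcp_rot: [179.9, -45.1, 30.9]
ft_force: [-0.2, -0.3, -3.2]
finger_gap: 55.6
grip_force: 73.5
-128 445 [-127.5  -31.3  -20. ] [-118.2   21.8   26.1]
-140 212 [-139.8  -31.9  -19.9] [-128.4   22.    27.5]
-150 161 [-149.8  -32.3  -17.9] [-140.2   20.1   28.3]
[513.5 -60.   75.7]
22 x [-0.00176, 0.0103, -0.00214, -0.987, -0.005, 0.991, 0.04] |mm 10.7 deg 1.4
```

```bash
python3 -m handwheel '[[-0.0008,-0.0035,0.0008,0,0,0,0.04],[0,0,0,0,0,0,0.04],[0,0,0,0,0,0,0.04],[0,0,0,0,0,0,0.04],[0,0,0,0,0,0,0.04],[0,0,0,0,0,0,0.04],[0,0,0,0,0,0,0.04],[0,0,0,0,0,0,0.04]]' 
python3 -m handwheel '[[0,0,0,0,0,0,0.04],[0,0,0,0,0,0,0.04],[0,0,0,0,0,0,0.04],[0,0,0,0,0,0,0.04],[0,0,0,0,0,0,0.04],[0,0,0,0,0,0,0.04],[0,0,0,0,0,0,0.04],[0,0,0,0,0,0,0.04]]'
python3 - <<'E'
from h import *
P=near("scene",r.snapshot("scene")[1],np.array([550,200,175]),80)
ph=np.radians(31); u=np.array([np.cos(ph),np.sin(ph),0]); l=np.array([-np.sin(ph),np.cos(ph),0]); L=np.array([670,272,170])
X=np.c_[(P-L)@u,(P-L)@l,P[:,2]-170]
m=(X[:,0]>-140)&(X[:,0]<-115)&(X[:,2]>-30); q=X[m]; print(len(q),np.percentile(q,2,0).round(1),np.percentile(q,98,0).round(1))
tgt=np.array([522,-60+8.5,75.7])
print(tgt)
s=plan([470,140,230],tool(45,0),12,.04); s=plan(tgt+[0,0,130],tool(90,-45),18,.04,s)
E
```

```text
time: 8.22
tool_pos: [507.3, 174.8, 178.6]
tcp_rot: [179.9, -45.1, 30.9]
ft_force: [0.3, 0.1, -3.9]
finger_gap: 55.7
grip_force: 73.6
time: 8.88
tool_pos: [507.3, 174.8, 178.6]
tcp_rot: [179.9, -45.1, 30.9]
ft_force: [-0.4, 0.4, -3.0]
finger_gap: 55.3
grip_force: 73.6
656 [-139.1  -28.3  -20. ] [-118.    24.2   25.4]
[522.  -51.5  75.7]
12 x [-0.00215, 0.00057, -0.0058, 0.473, -3.736, -1.121, 0.04] |mm 6.2 deg 3.93
18 x [-0.00777, 0.00695, 0.00491, -0.981, -2.368, -2.368, 0.04] |mm 11.5 deg 3.49
```

```bash
python3 -m handwheel '[[-0.0022,0.0006,-0.0058,0.47,-3.74,-1.12,0.04],[-0.0022,0.0006,-0.0058,0.47,-3.74,-1.12,0.04],[-0.0022,0.0006,-0.0058,0.47,-3.74,-1.12,0.04],[-0.0022,0.0006,-0.0058,0.47,-3.74,-1.12,0.04],[-0.0022,0.0006,-0.0058,0.47,-3.74,-1.12,0.04],[-0.0022,0.0006,-0.0058,0.47,-3.74,-1.12,0.04]]'
python3 -m handwheel '[[-0.0022,0.0006,-0.0058,0.47,-3.74,-1.12,0.04],[-0.0022,0.0006,-0.0058,0.47,-3.74,-1.12,0.04],[-0.0022,0.0006,-0.0058,0.47,-3.74,-1.12,0.04],[-0.0022,0.0006,-0.0058,0.47,-3.74,-1.12,0.04],[-0.0022,0.0006,-0.0058,0.47,-3.74,-1.12,0.04],[-0.0022,0.0006,-0.0058,0.47,-3.74,-1.12,0.04],[0,0,0,0,0,0,0.04]]'
python3 -m handwheel '[[-0.0078,0.007,0.0049,-0.98,-2.37,-2.37,0.04],[-0.0078,0.007,0.0049,-0.98,-2.37,-2.37,0.04],[-0.0078,0.007,0.0049,-0.98,-2.37,-2.37,0.04],[-0.0078,0.007,0.0049,-0.98,-2.37,-2.37,0.04],[-0.0078,0.007,0.0049,-0.98,-2.37,-2.37,0.04],[-0.0078,0.007,0.0049,-0.98,-2.37,-2.37,0.04]]'
python3 - <<'E'
from h import *
print(r.sense()["joint_pos"].round(1))
plan(np.array([522,-51.5,75.7+130]),tool(90,-45),12,.04)
E
```

```text
time: 9.43
tool_pos: [483.5, 154.8, 199.6]
tcp_rot: [178.4, -22.4, 38.5]
ft_force: [0.0, 1.3, -3.3]
finger_gap: 55.5
grip_force: 73.7
time: 10.02
tool_pos: [471.2, 140.1, 230.9]
tcp_rot: [179.9, 0.1, 45.1]
ft_force: [0.2, 1.0, -3.6]
finger_gap: 54.9
grip_force: 73.8
time: 10.52
tool_pos: [472.2, 74.0, 206.5]
tcp_rot: [175.8, 14.8, 58.8]
ft_force: [-0.2, -0.2, -2.9]
finger_gap: 55.1
grip_force: 73.8
[ 12.5  -2.7 101.7 -13.6  88.4  44.4]
12 x [-0.00772, 0.00692, 0.00482, -0.974, -2.366, -2.361, 0.04] |mm 11.4 deg 3.48
```

```bash
python3 -m handwheel '[[-0.0077,0.0069,0.0048,-0.97,-2.37,-2.36,0.04],[-0.0077,0.0069,0.0048,-0.97,-2.37,-2.36,0.04],[-0.0077,0.0069,0.0048,-0.97,-2.37,-2.36,0.04],[-0.0077,0.0069,0.0048,-0.97,-2.37,-2.36,0.04],[-0.0077,0.0069,0.0048,-0.97,-2.37,-2.36,0.04],[-0.0077,0.0069,0.0048,-0.97,-2.37,-2.36,0.04]]'
python3 -m handwheel '[[-0.0077,0.0069,0.0048,-0.97,-2.37,-2.36,0.04],[-0.0077,0.0069,0.0048,-0.97,-2.37,-2.36,0.04],[-0.0077,0.0069,0.0048,-0.97,-2.37,-2.36,0.04],[-0.0077,0.0069,0.0048,-0.97,-2.37,-2.36,0.04],[-0.0077,0.0069,0.0048,-0.97,-2.37,-2.36,0.04],[-0.0077,0.0069,0.0048,-0.97,-2.37,-2.36,0.04],[0,0,0,0,0,0,0.04],[0,0,0,0,0,0,0.04]]'
python3 - <<'E'
from h import *
s=r.sense();print(s["joint_pos"].round(1))
plan(np.array([522,-51.5,90]),tool(90,-45),8,.04)
tp=s["tool_pos"]; c=tp+[0,-8.5,-14.7]
p,d=r.snapshot("scene"); P=near("scene",d,c,75)
for nm,v in(("front",[0,1,0]),("side",[1,0,0]),("up",[0,0,1])):
    n,Q=plane(P,near_n=np.array(v,float)); print(nm,len(Q),n.round(3),np.percentile(Q-c,2,0).round(1),np.percentile(Q-c,98,0).round(1))
q=proj("scene",c)[0].astype(int); A=p[max(0,q[1]-120):q[1]+120,q[0]-140:q[0]+140]
cv2.imwrite("pics/stand.png",cv2.resize(A,None,fx=2,fy=2))
E
```

```text
time: 11.02
tool_pos: [489.1, 8.5, 199.6]
tcp_rot: [175.4, 30.1, 72.9]
ft_force: [0.3, -0.7, -3.9]
finger_gap: 55.0
grip_force: 73.8
time: 11.68
tool_pos: [520.9, -50.6, 205.3]
tcp_rot: [-179.9, 44.9, 89.9]
ft_force: [0.3, 0.3, -3.2]
finger_gap: 55.0
grip_force: 73.8
[ 15.    7.6 100.8 -42.9  87.3  23.6]
8 x [0.0101, 0.00015, 0.01028, -0.026, -0.015, -0.01, 0.04] |mm 14.4 deg 0.03
front 125 [0.168 0.981 0.096] [-47.4  13.  -44.9] [42.7 27.6 55.7]
side 691 [ 1.    -0.021  0.001] [ 26.3 -22.2 -50. ] [29.5 22.  53.8]
up 368 [ 0.051 -0.009  0.999] [-22.8 -21.8  51.9] [34.4 36.5 56.6]
```

View pics/stand.png

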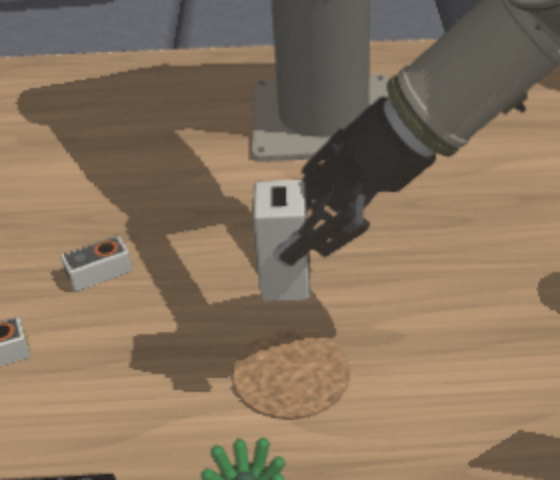

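The picture shows the speaker upright above the cork mat, its strip on top, level within about a degree. I'll lower it gently.

```bash
python3 -m handwheel '[[0.0101,0.0002,0.0103,0,0,0,0.04],[0.0101,0.0002,0.0103,0,0,0,0.04],[0.0101,0.0002,0.0103,0,0,0,0.04],[0.0101,0,0.0103,0,0,0,0.04],[0.0101,0,0.0103,0,0,0,0.04],[0.0101,0,0.0103,0,0,0,0.04],[0.0101,0,0.0103,0,0,0,0.04],[0.0101,0,0.0103,0,0,0,0.04]]'
python3 -m handwheel '[[0.0022,0,0.0022,0,0,0,0.04],[0.0022,0,0.0022,0,0,0,0.04],[0.0021,0,0.0021,0,0,0,0.04],[0.001,0,0.001,0,0,0,0.04],[0.001,0,0.001,0,0,0,0.04],[0,0,0,0,0,0,0.04]]'
python3 -m handwheel '[[0.0005,0,0.0005,0,0,0,0.04],[0.0005,0,0.0005,0,0,0,0.04],[0,0,0,0,0,0,0.04],[0,0,0,0,0,0,0.04]]'
```

```text
time: 12.4
tool_pos: [521.6, -52.3, 89.2]
tcp_rot: [-179.8, 45.1, 90.0]
ft_force: [-0.5, 0.6, -4.3]
finger_gap: 55.1
grip_force: 73.8
time: 12.9
tool_pos: [522.1, -52.2, 79.4]
tcp_rot: [-179.9, 45.0, 89.9]
ft_force: [-0.2, -0.6, -2.8]
finger_gap: 55.4
grip_force: 73.8
time: 13.23
tool_pos: [521.8, -52.3, 77.7]
tcp_rot: [-179.9, 45.1, 89.9]
ft_force: [0.1, -0.8, -3.9]
finger_gap: 55.2
grip_force: 73.8
```

```bash
python3 -m handwheel '[[0.0005,0,0.0005,0,0,0,0.04],[0.0005,0,0.0005,0,0,0,0.04],[0,0,0,0,0,0,0.04]]'
python3 -m handwheel '[[0.0005,0,0.0005,0,0,0,0.04],[0.0003,0,0.0003,0,0,0,0.04],[0,0,0,0,0,0,0.04]]'
```

```text
time: 13.48
tool_pos: [521.7, -52.3, 76.0]
tcp_rot: [-179.8, 45.1, 90.0]
ft_force: [0.3, 0.3, -3.7]
finger_gap: 55.2
grip_force: 73.8
time: 13.73
tool_pos: [521.8, -52.3, 75.1]
tcp_rot: [-179.9, 45.1, 89.9]
ft_force: [-1.1, 0.9, -2.7]
finger_gap: 55.1
grip_force: 74.1
```

```bash
python3 -m handwheel '[[0.0005,0,0.0005,0,0,0,0.04],[0.0002,0,0.0002,0,0,0,0.04],[0,0,0,0,0,0,0.04]]'
python3 -m handwheel '[[0.0003,0,0.0003,0,0,0,0.04],[0.0002,0,0.0002,0,0,0,0.04],[0,0,0,0,0,0,0.04]]'
```

```text
time: 13.98
tool_pos: [521.8, -52.3, 75.0]
tcp_rot: [-179.9, 45.1, 89.9]
ft_force: [-3.9, 2.3, 6.4]
finger_gap: 55.2
grip_force: 75.1
time: 14.23
tool_pos: [521.8, -52.3, 75.0]
tcp_rot: [-179.9, 45.2, 89.9]
ft_force: [-7.1, 4.2, 10.8]
finger_gap: 55.5
grip_force: 75.6
```

```bash
python3 -m handwheel '[[-0.0004,0,-0.0004,0,0,0,0.04],[0,0,0,0,0,0,0.058],[0,0,0,0,0,0,0.065],[0,0,0,0,0,0,0.085],[0,0,0,0,0,0,0.085],[0,0,0,0,0,0,0.085]]'
python3 -m handwheel '[[0,0,-0.01,0,0,0,0.085],[0,0,-0.02,0,0,0,0.085],[0,0,-0.03,0,0,0,0.085],[0,0,-0.03,0,0,0,0.085],[0,0,-0.03,0,0,0,0.085],[0,0,-0.02,0,0,0,0.085],[0,0,0,0,0,0,0.085]]'
python3 - <<'E'
from h import *
s=r.sense()
c=np.array([522,-60.5,61]); 
p,d=r.snapshot("scene"); d2=r.snapshot("top")[1]
for nn,dd in(("scene",d),("top",d2)):
  P=near(nn,dd,c,75); Q=P[(P[:,2]>110)&(P[:,2]<122)]; print(nn,len(Q),cv2.minAreaRect(Q[:,:2].astype(np.float32)),Q.mean(0).round(1))
  if nn=="scene":
    n,Q=plane(P[P[:,2]>12],near_n=np.array([1.,0,0])); print(len(Q),n.round(3),np.percentile(Q-c,2,0).round(1),np.percentile(Q-c,98,0).round(1))
    n,Q=plane(P[P[:,2]>12],near_n=np.array([0,0,1.])); print(len(Q),n.round(3))
s=plan([522,-60.5,195],tool(90),14,.085)
E
```

```text
time: 14.73
tool_pos: [521.8, -52.3, 73.9]
tcp_rot: [-179.9, 45.1, 89.9]
ft_force: [0.0, 0.3, 1.2]
finger_gap: 85.1
grip_force: 0.0
time: 15.32
tool_pos: [524.3, 50.4, 177.1]
tcp_rot: [179.6, 44.9, 89.7]
ft_force: [-0.1, -0.6, -0.1]
finger_gap: 84.9
grip_force: 0.0
scene 446 ((522.8995361328125, -59.245361328125), (60.598236083984375, 46.8592529296875), 0.44532352685928345) [525.9 -60.1 114.8]
603 [ 1.    -0.015  0.005] [ 25.9 -22.3 -46.7] [29.  22.2 52.8]
266 [-0.014 -0.033  0.999]
top 404 ((520.9165649414062, -61.838134765625), (56.29559326171875, 48.16558837890625), 1.51652991771698) [521.  -60.5 116.3]
14 x [-0.00788, -4e-05, 0.0018, -0.003, 3.215, -0.005, 0.085] |mm 8.1 deg 3.21
```

```bash
python3 -m handwheel '[[-0.0079,0,0.0018,0,3.21,0,0.085],[-0.0079,0,0.0018,0,3.21,0,0.085],[-0.0079,0,0.0018,0,3.21,0,0.085],[-0.0079,0,0.0018,0,3.21,0,0.085],[-0.0079,0,0.0018,0,3.21,0,0.085],[-0.0079,0,0.0018,0,3.21,0,0.085],[-0.0079,0,0.0018,0,3.21,0,0.085]]'
python3 -m handwheel '[[-0.0079,0,0.0018,0,3.21,0,0.085],[-0.0079,0,0.0018,0,3.21,0,0.085],[-0.0079,0,0.0018,0,3.21,0,0.085],[-0.0079,0,0.0018,0,3.21,0,0.085],[-0.0079,0,0.0018,0,3.21,0,0.085],[-0.0079,0,0.0018,0,3.21,0,0.085],[-0.0079,0,0.0018,0,3.21,0,0.085],[0,0,0,0,0,0,0.085]]'
python3 - <<'E'
from h import *
print(r.sense()["joint_pos"].round(1)); plan([522,-60.5,91],tool(89.5),8,.085)
E
```

```text
time: 16.0
tool_pos: [521.2, -6.4, 193.3]
tcp_rot: [-179.8, 22.5, 89.9]
ft_force: [-0.1, 0.3, 0.2]
finger_gap: 85.0
grip_force: 0.0
time: 16.67
tool_pos: [520.7, -64.6, 192.9]
tcp_rot: [-179.8, -0.0, 89.6]
ft_force: [-0.3, -0.3, -0.6]
finger_gap: 85.3
grip_force: 0.0
[-12.7  -2.  101.1  -0.   81.1 -12.2]
8 x [0.00051, 0.00019, 0.01273, -0.029, -0.003, 0.012, 0.085] |mm 12.7 deg 0.03
```

```bash
python3 -m handwheel '[[0.0005,0.0002,0.0127,0,0,0,0.085],[0.0005,0.0002,0.0127,0,0,0,0.085],[0.0005,0.0002,0.0127,0,0,0,0.085],[0.0005,0.0002,0.0127,0,0,0,0.085],[0.0005,0.0002,0.0127,0,0,0,0.085],[0.0005,0.0002,0.0127,0,0,0,0.085],[0.0005,0.0002,0.0127,0,0,0,0.085],[0.0005,0.0002,0.0127,0,0,0,0.085]]'
python3 -m handwheel '[[0,0,0,0,0,0,0.085],[0,0,0,0,0,0,0.07],[0,0,0,0,0,0,0.062],[0,0,0,0,0,0,0.056],[0,0,0,0,0,0,0.05],[0,0,0,0,0,0,0.04],[0,0,0,0,0,0,0.04],[0,0,0,0,0,0,0.04]]' 70
python3 -m handwheel '[[0,0,-0.003,0,0,0,0.04],[0,0,-0.007,0,0,0,0.04],[0,0,-0.02,0,0,0,0.04],[0,0,-0.025,0,0,0,0.04],[0,0,-0.025,0,0,0,0.04],[0,0,-0.02,0,0,0,0.04],[0,0,-0.01,0,0,0,0.04]]'
python3 - <<'E'
from h import *
ph=np.radians(31); u=np.array([np.cos(ph),np.sin(ph),0]); L=np.array([670,272,170])
print(r.sense()["joint_pos"].round(1)); print(L-144*u+[0,0,30])
plan(L-144*u+[0,0,30],tool(31),18,.04)
E
```

```text
time: 17.33
tool_pos: [523.2, -57.4, 91.4]
tcp_rot: [-179.9, 0.1, 89.9]
ft_force: [0.1, 1.0, 0.9]
finger_gap: 84.8
grip_force: 0.0
time: 18.0
tool_pos: [523.9, -58.0, 94.1]
tcp_rot: [-180.0, 0.1, 89.8]
ft_force: [-2.8, -0.1, 5.4]
finger_gap: 55.4
grip_force: 73.9
time: 18.58
tool_pos: [524.9, -57.8, 206.5]
tcp_rot: [179.8, 0.2, 89.9]
ft_force: [1.2, -0.3, -3.1]
finger_gap: 55.4
grip_force: 75.0
[-1.180e+01 -2.500e+00  1.001e+02 -1.000e-01  8.220e+01 -1.160e+01]
[546.5679087  197.83451721 200.        ]
18 x [0.0137, -0.00584, 0.00034, 0.013, 0.004, 3.27, 0.04] |mm 14.9 deg 3.27
```

Run:
```python
from h import *
ph=np.radians(31); u=np.array([np.cos(ph),np.sin(ph),0]); L=np.array([670,272,170])
plan(L-141.5*u+[0,0,33],tool(31),18,.04)
```

```text
18 x [0.01383, -0.00577, 0.00017, 0.013, 0.004, 3.27, 0.04] |mm 15.0 deg 3.27
```

```bash
python3 -m handwheel '[[0.0138,-0.0058,0.0002,0,0,3.27,0.04],[0.0138,-0.0058,0.0002,0,0,3.27,0.04],[0.0138,-0.0058,0.0002,0,0,3.27,0.04],[0.0138,-0.0058,0.0002,0,0,3.27,0.04],[0.0138,-0.0058,0.0002,0,0,3.27,0.04],[0.0138,-0.0058,0.0002,0,0,3.27,0.04]]'
python3 -m handwheel '[[0.0138,-0.0058,0.0002,0,0,3.27,0.04],[0.0138,-0.0058,0.0002,0,0,3.27,0.04],[0.0138,-0.0058,0.0002,0,0,3.27,0.04],[0.0138,-0.0058,0.0002,0,0,3.27,0.04],[0.0138,-0.0058,0.0002,0,0,3.27,0.04],[0.0138,-0.0058,0.0002,0,0,3.27,0.04]]'
python3 -m handwheel '[[0.0138,-0.0058,0.0002,0,0,3.27,0.04],[0.0138,-0.0058,0.0002,0,0,3.27,0.04],[0.0138,-0.0058,0.0002,0,0,3.27,0.04],[0.0138,-0.0058,0.0002,0,0,3.27,0.04],[0.0138,-0.0058,0.0002,0,0,3.27,0.04],[0.0138,-0.0058,0.0002,0,0,3.27,0.04],[0,0,0,0,0,0,0.04],[0,0,0,0,0,0,0.04]]'
cat > m.py <<'E'
from h import *
import sys
ph=np.radians(31); u=np.array([np.cos(ph),np.sin(ph),0]); l=np.array([-np.sin(ph),np.cos(ph),0]); z=np.array([0,0,1.]); L=np.array([670,272,170])
c=L-144*u; p,d=r.snapshot("scene"); P=near("scene",d,c,75)
for nm,v in(("face",u),("side",l),("side-",-l),("up",z)):
    n,Q=plane(P,near_n=v); B=np.c_[u,l,z]; X=(Q-c)@B
    print(nm,len(Q),(n@B).round(3),np.percentile(X,2,0).round(1),np.percentile(X,98,0).round(1))
q=proj("scene",c)[0].astype(int); cv2.imwrite("pics/"+sys.argv[1],cv2.resize(p[max(0,q[1]-110):q[1]+130,q[0]-150:q[0]+130],None,fx=2,fy=2))
off=float(sys.argv[2]); plan(L-off*u+33*z,tool(float(sys.argv[3])),1,.04)
E
python3 m.py show2.png 141.5 31
```

```text
time: 19.08
tool_pos: [500.5, 29.6, 200.9]
tcp_rot: [-179.9, 0.2, 70.1]
ft_force: [0.3, 1.5, -3.2]
finger_gap: 55.5
grip_force: 74.9
time: 19.58
tool_pos: [508.7, 118.7, 199.5]
tcp_rot: [-180.0, 0.2, 50.5]
ft_force: [1.1, 1.1, -3.1]
finger_gap: 55.3
grip_force: 74.9
time: 20.25
tool_pos: [546.3, 199.5, 197.9]
tcp_rot: [180.0, 0.2, 31.1]
ft_force: [-0.3, 0.1, -4.0]
finger_gap: 55.1
grip_force: 74.9
face 644 [ 1.    -0.016  0.004] [ 22.1 -24.5 -53.6] [25.3 25.8 47.5]
side 441 [0.019 1.    0.01 ] [-22.6 -26.9 -55.3] [ 21.9 -23.7  49.1]
side- 441 [-0.019 -1.    -0.01 ] [-22.6 -26.9 -55.3] [ 21.9 -23.7  49.1]
up 101 [-0.021  0.163  0.986] [-19.4 -37.6  47.1] [22.5 31.  59.6]
1 x [0.00224, 0.00118, -0.00504, 0.037, 0.235, 0.087, 0.04] |mm 5.6 deg 0.25
```

View pics/show2.png

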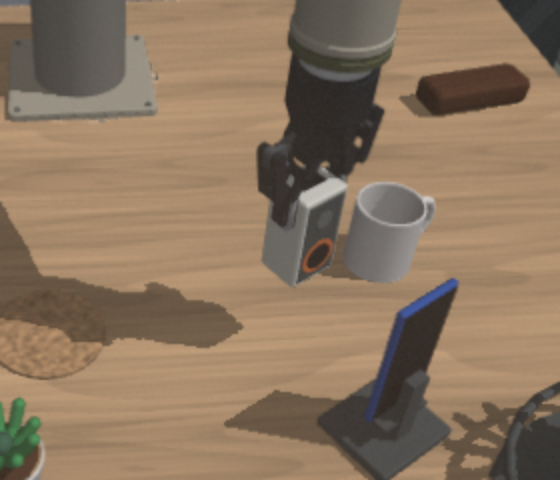

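The front (cone) faces the phone upright and square. It sits about 4 mm low, so I'll nudge it up and hold.

```bash
python3 -m handwheel '[[0.001,0.001,-0.0045,0,0.2,0,0.04],[0,0,0,0,0,0,0.04],[0,0,0,0,0,0,0.04],[0,0,0,0,0,0,0.04],[0,0,0,0,0,0,0.04],[0,0,0,0,0,0,0.04],[0,0,0,0,0,0,0.04],[0,0,0,0,0,0,0.04]]'
python3 m.py show2b.png 141.5 31
python3 -m handwheel '[[0,0,0,0,0,0,0.04],[0,0,0,0,0,0,0.04],[0,0,0,0,0,0,0.04],[0,0,0,0,0,0,0.04],[0,0,0,0,0,0,0.04],[0,0,0,0,0,0,0.04],[0,0,0,0,0,0,0.04],[0,0,0,0,0,0,0.04]]'
python3 -m handwheel '[[0,0,0,0,0,0,0.04],[0,0,0,0,0,0,0.04],[0,0,0,0,0,0,0.04],[0,0,0,0,0,0,0.04]]'
```

```text
time: 20.97
tool_pos: [548.0, 198.8, 203.2]
tcp_rot: [180.0, -0.1, 31.0]
ft_force: [0.1, -0.1, -3.7]
finger_gap: 55.8
grip_force: 75.0
face 632 [ 0.999 -0.031  0.019] [ 22.6 -26.7 -46.2] [27.  23.5 53.1]
side 475 [0.008 1.    0.018] [-20.9 -28.3 -50.6] [ 23.  -24.8  49.4]
side- 475 [-0.008 -1.    -0.018] [-20.9 -28.3 -50.6] [ 23.  -24.8  49.4]
up 129 [-0.265 -0.135  0.955] [ -3.9 -41.5  45.3] [23.1 35.1 60.2]
1 x [0.00076, 6e-05, 0.00021, 0.049, -0.052, -0.009, 0.04] |mm 0.8 deg 0.07
time: 21.68
tool_pos: [548.1, 198.8, 203.3]
tcp_rot: [180.0, -0.1, 31.0]
ft_force: [-0.2, 0.1, -3.7]
finger_gap: 55.1
grip_force: 75.0
time: 22.02
tool_pos: [548.1, 198.8, 203.3]
tcp_rot: [180.0, -0.1, 31.0]
ft_force: [-0.5, -0.2, -2.2]
finger_gap: 55.5
grip_force: 75.0
```

```bash
python3 -m handwheel '[[0,0,0,0,0,-3,0.04],[0,0,0,0,0,-6,0.04],[0,0,0,0,0,-6,0.04],[0,0,0,0,0,-6,0.04],[0,0,0,0,0,-6,0.04],[0,0,0,0,0,-6,0.04],[0,0,0,0,0,-6,0.04],[0,0,0,0,0,-6,0.04]]'
python3 -m handwheel '[[0,0,0,0,0,-6,0.04],[0,0,0,0,0,-6,0.04],[0,0,0,0,0,-6,0.04],[0,0,0,0,0,-6,0.04],[0,0,0,0,0,-6,0.04],[0,0,0,0,0,-6,0.04],[0,0,0,0,0,-6,0.04],[0,0,0,0,0,-6,0.04]]'
python3 -m handwheel '[[0,0,0,0,0,-6,0.04],[0,0,0,0,0,-6,0.04],[0,0,0,0,0,-6,0.04],[0,0,0,0,0,-6,0.04],[0,0,0,0,0,-6,0.04],[0,0,0,0,0,-6,0.04],[0,0,0,0,0,-6,0.04],[0,0,0,0,0,-6,0.04]]'
python3 -m handwheel '[[0,0,0,0,0,-6,0.04],[0,0,0,0,0,-6,0.04],[0,0,0,0,0,-6,0.04],[0,0,0,0,0,-6,0.04],[0,0,0,0,0,-6,0.04],[0,0,0,0,0,-6,0.04],[0.0047,0,0,0,0,-3,0.04],[0,0,0,0,0,0,0.04]]'
python3 m.py show3.png 146.5 211
```

```text
time: 22.68
tool_pos: [548.0, 198.8, 203.3]
tcp_rot: [179.9, -0.0, 76.3]
ft_force: [0.2, 0.0, -2.7]
finger_gap: 55.0
grip_force: 75.0
time: 23.35
tool_pos: [548.1, 198.8, 203.3]
tcp_rot: [179.9, 0.1, 124.3]
ft_force: [0.3, 1.0, -3.0]
finger_gap: 55.2
grip_force: 75.0
time: 24.02
tool_pos: [548.1, 198.8, 203.3]
tcp_rot: [-180.0, 0.1, 172.3]
ft_force: [-0.1, 0.5, -3.2]
finger_gap: 55.5
grip_force: 75.0
time: 24.68
tool_pos: [543.5, 196.4, 203.2]
tcp_rot: [-180.0, 0.0, -148.9]
ft_force: [0.3, 0.2, -4.5]
finger_gap: 55.3
grip_force: 75.0
face 693 [ 1.    -0.012  0.001] [ 22.5 -27.4 -49.4] [25.4 24.  52.4]
side 515 [-0.004  1.    -0.028] [-20.7 -30.3 -49.6] [ 23.2 -26.   53.2]
side- 515 [ 0.004 -1.     0.028] [-20.7 -30.3 -49.6] [ 23.2 -26.   53.2]
up 252 [0.069 0.053 0.996] [-12.2 -25.6  52.5] [23.6 31.2 56.9]
1 x [-0.00057, -0.00033, 0.00028, -0.048, 0.051, -0.08, 0.04] |mm 0.7 deg 0.11
```

View pics/show3.png

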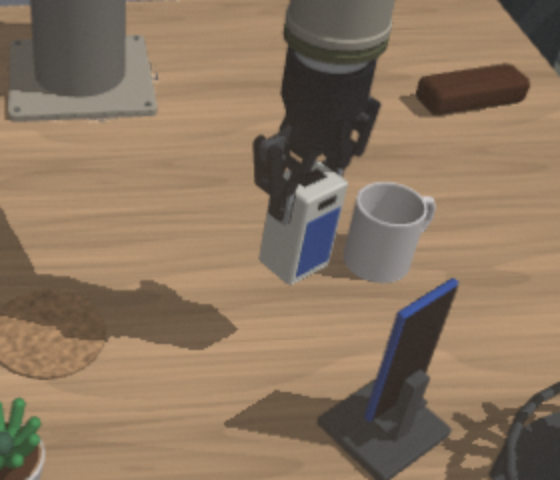

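The blue back panel faces the phone, centred within about 2 mm. I'll hold, then carry it to the mat.

```bash
python3 -m handwheel '[[0,0,0,0,0,0,0.04],[0,0,0,0,0,0,0.04],[0,0,0,0,0,0,0.04],[0,0,0,0,0,0,0.04],[0,0,0,0,0,0,0.04],[0,0,0,0,0,0,0.04],[0,0,0,0,0,0,0.04],[0,0,0,0,0,0,0.04]]'
python3 -m handwheel '[[0,0,0,0,0,0,0.04],[0,0,0,0,0,0,0.04],[0,0,0,0,0,0,0.04],[0,0,0,0,0,0,0.04],[0,0,0,0,0,0,0.04],[0,0,0,0,0,0,0.04],[0,0,0,0,0,0,0.04],[0,0,0,0,0,0,0.04]]'
python3 -m handwheel '[[0,0,0,0,0,0,0.04],[0,0,0,0,0,0,0.04],[0,0,0,0,0,0,0.04]]'
python3 - <<'E'
from h import *
s=plan([519.5,-60,200],tool(180),18,.04); plan([519.5,-60,102],tool(180),8,.04,s)
E
```

```text
time: 25.4
tool_pos: [543.9, 196.7, 203.3]
tcp_rot: [-180.0, 0.1, -149.0]
ft_force: [-0.1, -0.3, -3.5]
finger_gap: 55.1
grip_force: 74.9
time: 26.07
tool_pos: [543.9, 196.6, 203.3]
tcp_rot: [-180.0, 0.1, -149.0]
ft_force: [0.3, -0.6, -3.3]
finger_gap: 55.2
grip_force: 75.0
time: 26.32
tool_pos: [543.9, 196.6, 203.3]
tcp_rot: [-180.0, 0.1, -149.0]
ft_force: [1.4, -1.0, -3.1]
finger_gap: 55.3
grip_force: 75.0
18 x [0.00538, -0.01346, 0.00018, -0.002, 0.004, 1.722, 0.04] |mm 14.5 deg 1.72
8 x [0.0, -0.0, 0.01225, 0.0, 0.0, 0.0, 0.04] |mm 12.2 deg 0.0
```

```bash
python3 -m handwheel '[[0.0054,-0.0135,0.0002,0,0,1.72,0.04],[0.0054,-0.0135,0.0002,0,0,1.72,0.04],[0.0054,-0.0135,0.0002,0,0,1.72,0.04],[0.0054,-0.0135,0.0002,0,0,1.72,0.04],[0.0054,-0.0135,0.0002,0,0,1.72,0.04],[0.0054,-0.0135,0.0002,0,0,1.72,0.04]]'
python3 -m handwheel '[[0.0054,-0.0135,0.0002,0,0,1.72,0.04],[0.0054,-0.0135,0.0002,0,0,1.72,0.04],[0.0054,-0.0135,0.0002,0,0,1.72,0.04],[0.0054,-0.0135,0.0002,0,0,1.72,0.04],[0.0054,-0.0135,0.0002,0,0,1.72,0.04],[0.0054,-0.0135,0.0002,0,0,1.72,0.04]]'
python3 -m handwheel '[[0.0054,-0.0135,0.0002,0,0,1.72,0.04],[0.0054,-0.0135,0.0002,0,0,1.72,0.04],[0.0054,-0.0135,0.0002,0,0,1.72,0.04],[0.0054,-0.0135,0.0002,0,0,1.72,0.04],[0.0054,-0.0135,0.0002,0,0,1.72,0.04],[0.0054,-0.0135,0.0002,0,0,1.72,0.04],[0,0,0,0,0,0,0.04],[0,0,0,0,0,0,0.04]]'
python3 - <<'E'
from h import *
plan([519.5,-60,102],tool(180),8,.04)
c=np.array([522,-60,200-33])
P=near("scene",r.snapshot("scene")[1],c,75)
for v in([1,0,0],[0,-1,0],[0,1,0],[0,0,1]):
    n,Q=plane(P,near_n=np.array(v,float)); print(len(Q),n.round(3),np.percentile(Q-c,2,0).round(1),np.percentile(Q-c,98,0).round(1))
E
```

```text
time: 26.82
tool_pos: [551.4, 109.1, 202.1]
tcp_rot: [-180.0, 0.1, -159.4]
ft_force: [0.3, 0.8, -3.5]
finger_gap: 55.4
grip_force: 75.1
time: 27.32
tool_pos: [543.0, 22.3, 201.0]
tcp_rot: [-180.0, 0.1, -169.7]
ft_force: [0.5, -0.6, -3.1]
finger_gap: 55.4
grip_force: 75.0
time: 27.98
tool_pos: [519.4, -61.2, 199.8]
tcp_rot: [-180.0, 0.1, 180.0]
ft_force: [0.3, 0.7, -3.1]
finger_gap: 55.7
grip_force: 75.2
8 x [-0.0, 0.00015, 0.01223, -0.0, 0.011, -0.003, 0.04] |mm 12.2 deg 0.01
907 [ 1.    -0.008  0.002] [ 22.8 -27.5 -50.7] [25.6 23.3 52. ]
97 [ 0.321 -0.945 -0.063] [-17.9  -9.5 -48.8] [27.2 12.1 55.5]
97 [-0.321  0.945  0.063] [-17.9  -9.5 -48.8] [27.2 12.1 55.5]
297 [-0.013 -0.021  1.   ] [-20.2 -30.5  53.4] [22.5 22.9 56.5]
```

```bash
python3 -m handwheel '[[-0.0005,0.0005,0.0125,0,0,0,0.04],[-0.0005,0.0005,0.0125,0,0,0,0.04],[0,0.0005,0.0125,0,0,0,0.04],[0,0.0005,0.0125,0,0,0,0.04],[0,0,0.0125,0,0,0,0.04],[0,0,0.0125,0,0,0,0.04],[0,0,0.0125,0,0,0,0.04],[0,0,0.01,0,0,0,0.04]]'
python3 -m handwheel '[[0,0,0.002,0,0,0,0.04],[0,0,0.001,0,0,0,0.04],[0,0,0,0,0,0,0.04],[0,0,0,0,0,0,0.04]]'
python3 -m handwheel '[[0,0,0.0007,0,0,0,0.04],[0,0,0.0007,0,0,0,0.04],[0,0,0,0,0,0,0.04],[0,0,0,0,0,0,0.04]]'
```

```text
time: 28.7
tool_pos: [520.0, -58.7, 100.2]
tcp_rot: [180.0, -0.0, -180.0]
ft_force: [-1.4, 0.2, -3.6]
finger_gap: 55.6
grip_force: 75.4
time: 29.03
tool_pos: [521.3, -59.0, 100.1]
tcp_rot: [-180.0, 0.2, -180.0]
ft_force: [-0.1, -0.3, -3.6]
finger_gap: 55.1
grip_force: 75.3
time: 29.37
tool_pos: [520.7, -58.8, 98.0]
tcp_rot: [-180.0, 0.1, -180.0]
ft_force: [0.8, 0.3, -3.6]
finger_gap: 55.2
grip_force: 75.3
```

```bash
python3 -m handwheel '[[0,0,0.001,0,0,0,0.04],[0,0,0.0007,0,0,0,0.04],[0,0,0,0,0,0,0.04],[0,0,0,0,0,0,0.04]]'
python3 -m handwheel '[[0,0,0.0007,0,0,0,0.04],[0,0,0.0005,0,0,0,0.04],[0,0,0,0,0,0,0.04],[0,0,0,0,0,0,0.04]]'
python3 -m handwheel '[[0,0,0.0004,0,0,0,0.04],[0,0,0.0004,0,0,0,0.04],[0,0,0,0,0,0,0.04],[0,0,0,0,0,0,0.04]]'
```

```text
time: 29.7
tool_pos: [520.5, -58.8, 96.0]
tcp_rot: [-180.0, 0.1, -180.0]
ft_force: [-0.1, 0.5, -4.1]
finger_gap: 55.4
grip_force: 75.3
time: 30.03
tool_pos: [520.5, -58.8, 94.8]
tcp_rot: [-180.0, 0.1, -180.0]
ft_force: [0.5, -1.1, -4.4]
finger_gap: 55.3
grip_force: 75.3
time: 30.37
tool_pos: [520.6, -58.8, 94.1]
tcp_rot: [-180.0, 0.1, -180.0]
ft_force: [-1.2, 0.3, -3.1]
finger_gap: 55.6
grip_force: 75.4
```

```bash
python3 -m handwheel '[[0,0,0.0004,0,0,0,0.04],[0,0,0.0003,0,0,0,0.04],[0,0,0,0,0,0,0.04]]'
python3 -m handwheel '[[0,0,0.0004,0,0,0,0.04],[0,0,0.0002,0,0,0,0.04],[0,0,0,0,0,0,0.04]]'
```

```text
time: 30.62
tool_pos: [520.8, -58.9, 94.0]
tcp_rot: [-180.0, 0.1, -180.0]
ft_force: [-3.8, 0.3, 4.7]
finger_gap: 55.3
grip_force: 76.1
time: 30.87
tool_pos: [521.0, -58.9, 94.0]
tcp_rot: [-180.0, 0.1, -180.0]
ft_force: [-5.4, -0.3, 10.1]
finger_gap: 55.3
grip_force: 76.6
```

In contact, so I release gently, retreat upwards and check.

```bash
python3 -m handwheel '[[0,0,-0.0005,0,0,0,0.04],[0,0,0,0,0,0,0.058],[0,0,0,0,0,0,0.065],[0,0,0,0,0,0,0.085],[0,0,0,0,0,0,0.085],[0,0,0,0,0,0,0.085]]'
python3 -m handwheel '[[0,0,-0.01,0,0,0,0.085],[0,0,-0.02,0,0,0,0.085],[0,0,-0.03,0,0,0,0.085],[0,0,-0.03,0,0,0,0.085],[0,0,-0.03,0,0,0,0.085],[0,0,-0.02,0,0,0,0.085]]'
python3 -m handwheel '[[0.03,0,0,0,0,0,0.085],[0.03,0,0,0,0,0,0.085],[0.03,0,0,0,0,0,0.085],[0.03,0,0,0,0,0,0.085],[0.02,0,0,0,0,0,0.085],[0.01,0,0,0,0,0,0.085],[0,0,0,0,0,0,0.085]]'
python3 - <<'E'
from h import *
c=np.array([522,-60,61]); p,d=r.snapshot("scene"); q,d2=r.snapshot("top")
for nn,dd in(("scene",d),("top",d2)):
  P=near(nn,dd,c,75); Q=P[(P[:,2]>110)&(P[:,2]<122)]; print(nn,len(Q),cv2.minAreaRect(Q[:,:2].astype(np.float32)),Q.mean(0).round(1))
T0=cv2.imread("pics/top0.png"); 
# mat centre seen in the first top picture at its own pixels vs speaker
for nm,w in(("phone",(185,150,245,220)),("mug",(150,255,215,305)),("plant",(335,150,380,200)),("remote",(400,180,470,212))):
    a,b,e,f=w; print(nm,np.abs(T0[b:f,a:e].astype(int)-q[b:f,a:e]).mean().round(2))
cv2.imwrite("pics/end.png",np.hstack([cv2.resize(p[130:330,180:420],(400,333)),cv2.resize(q[160:340,200:416],(400,333))]))
E
```

```text
time: 31.37
tool_pos: [520.6, -58.8, 93.2]
tcp_rot: [-180.0, 0.1, -180.0]
ft_force: [0.0, -0.3, 0.2]
finger_gap: 84.8
grip_force: 0.0
time: 31.87
tool_pos: [521.4, -58.9, 237.7]
tcp_rot: [-179.9, 0.3, -180.0]
ft_force: [0.3, -0.3, 0.2]
finger_gap: 84.9
grip_force: 0.0
time: 32.45
tool_pos: [369.2, -58.9, 234.0]
tcp_rot: [-180.0, 0.2, -180.0]
ft_force: [1.1, -0.5, -0.1]
finger_gap: 84.4
grip_force: 0.0
scene 454 ((525.0617065429688, -59.86572265625), (54.15751647949219, 48.53850173950195), 89.99356842041016) [527.2 -60.  114.7]
top 392 ((522.1552734375, -61.63560485839844), (48.66620635986328, 53.374664306640625), 0.753425121307373) [522.7 -61.8 116.6]
phone 2.74
mug 2.51
plant 2.71
remote 3.09
```

View pics/end.png

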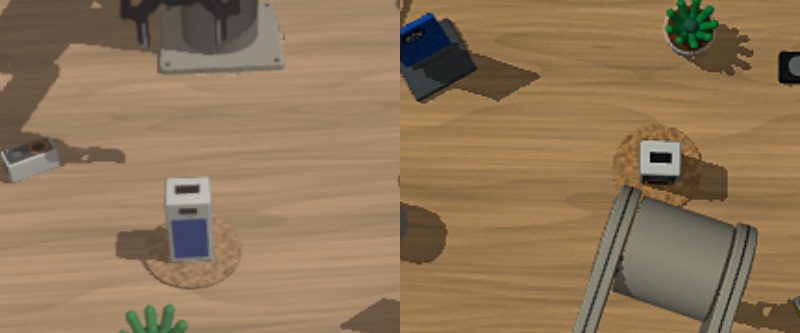

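The speaker stands upright about 2 mm from the mat's centre, and the bystanders' pixels are unchanged apart from noise.

```bash
python3 -c "
from bench import r
print(r.hand_in())"
```

```text
the job is handed in; nothing more can be done
None
```

The speaker's underside, front and back were each shown to the lens in that order and held over a second; it now stands upright within about 2 mm of the mat's centre, the bystanders look untouched, and the job was handed in at about 32.5 s.

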